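# Stand a pacifier case in the slot steriliser and hold its lever at the third click

## Robot

A 6-joint arm with a two-finger parallel gripper is mounted at the origin on the work surface. World frame = base frame: x ahead of the robot, y to its left, z up, the work surface at z = 0. Lengths are in m, angles in rad, forces in N, time in s.
With the tool pointing down it reaches from about 0.35 to 0.775 m from the base axis. Payload 5.5 kg.
Tool frame: the origin (TCP) lies midway between the tips of the shut fingers; the grasp point (between the pads) lies 19 mm behind it; z points along the fingers, y is the line along which they close (so a half turn about z gives the same grasp; the last joint's range is limited). The gripper opens to 85 mm and grips with 20 to 120 N. Pads are 22 mm wide; open, the fingers measure 114 mm over their backs; the gripper's body (76 mm by 85 mm) begins 54 mm behind the grasp point. The pads swing forward as they close: fully open they stand 13 mm farther back than shut.
Start: joints at [1.013, 0.313, 0.046, 1.304, 0, 1.431], TCP at [0.233, 0.526, 0.231] pointing down, gripper open.
Joint ranges: [-2.76, 2.76], [-0.86, 1.69], [-1.03, 1.26], [-2.2, 2.34], [-1.47, 1.5], [-3.14, 3.14]. Speed limits (rad/s): [2.57, 2.57, 3.14, 3.14, 3.14, 3.14].

## Interface

Orientations are given as a unit quaternion [w, x, y, z].
In Python, from workcell import telemetry, imaging, env gives the robot as it stands. The module is installed in compiled form; this text tells all that it offers.
- The arm moves only by the tool step_arm, never from a script. Its argument "moves" is a list of rows, each a list of 3 entries, a list of its own where there are three numbers: the shift along the tool's x, y, z in mm, then the turn, a rotation vector about the tool's x, y, z in rad, then the finger opening in mm, from 0 to 85.4. A call has 1 to 8 rows; each row is the pose to reach, as a shift and turn from the pose commanded when the call began, along the tool's axes at that moment; what a row does not reach only later rows make up. A row lasts 1/12 s, in which the tool goes at most 41.7 mm and 7.16 degrees, less where a joint would pass 70% of its speed; a pose out of reach is approached as far as the arm can. A call with a gripper value outside its range is refused whole. The fingers move at their own pace and stop on an object; "grip_force" is the grip in N (left out, the last holds). Time passes only in rows, so rows that repeat a pose let the fingers close. It gives the time, the measured TCP pose, the force, the opening and the grip force at its end, in the units of the state.
- telemetry.get_state(): the state, without advancing time (a new reading comes with each control period).
- imaging.read_camera(name): name is "side" or "top" or "wrist"; returns the picture (384x512x3 uint8, red, green, blue); there is no depth.
- imaging.camera_params(name): a dict with "camera_matrix" (3x3 intrinsics, pixels), "pose" (4x4, takes a point from camera to world coordinates). Camera axes: x right, y up, looking along -z (the intrinsics and any distortion apply to the point x, -y, -z); pixel columns grow to the right and rows downward; lengths in m; the calibration is good to about 2 mm. A picture is of the moment at which its call begins: read the wrist's pose just before it. camera_params takes no time and is no camera call; for the wrist camera it gives the pose at the moment of the call.
- env.hand_in(): hands the job in; it is judged then, once.
The state is a dict: "clock": time; "joint_pos": joint angles; "qvel": joint speeds; "tau": joint torques, N m; "tcp_pos": TCP position; "orientation": TCP orientation; "wrist_force": force on the tool from outside, world axes, zero at the start; "ft_torque": the same for the moment, N m; "finger_gap": finger opening in m; "grip_force": force on a finger pad.
Only numpy, scipy, OpenCV 4.12 (cv2) and the standard library are available. Lean on these libraries where they do the work, as an engineer would, in place of code of your own. Each camera call takes 0.05 s, during which the arm holds its last target. There are 200 camera calls.

## Task

Take the white pacifier case off its sloping rest, stand it upright on its thin edge in the slot of the pale green steriliser and let go of it. Then press the orange lever down past the first two clicks to the third click (the green mark), short of the end stop, so that the case sinks into the slot, and finish while still holding the lever there against its spring, not touching the case. Leave the other things on the table where they are.

Things in the scene. Friction and masses are not known exactly. Their poses are not given: they have to be found in the camera images.
- case_center (a point): Centre of the white pacifier case, a flat box 18 mm thick (x), 84 wide (y), 80 high (z), about 60 g, a teal disc on each face. Starts on the sloping rest, leaning 0.70 rad from upright: z points up the slope (up and away from the robot), x down and away. Its upper 38 mm overhangs the rest, both faces free: pinch the thickness there with the gripper tilted down the slope. Either face may lead in the slot.
- rest: Fixed sloping wooden display rest, base 120 x 90 mm, a lip under the case's lower edge; the case slides off it up the slope. Origin under it on the table; the case's centre starts 85 mm above the origin. It stands left or right of the steriliser.
- slot_mouth (a point): Centre of the slot mouth in the top of the fixed pale green steriliser, 110 (x) x 150 (y) x 125 mm high, like a small toaster. z up, y along the slot, x across. Slot 25 mm wide, 94 long. 40 mm below the mouth is the floor of a sprung carriage; the case stands on it with its centre level with the mouth, its upper 40 mm sticking out. The floor carries the case and sinks with the lever.
- lever_pad (a point): Centre of the top face of the orange lever pad, 36 (x) x 34 (y) x 8 mm, outside the steriliser's end, 99 mm along +y from the slot mouth, axes as slot_mouth; 105 mm above the table when up (20 mm below the housing's top). It moves straight down with the lever.
- lever (a joint): Lever travel in m: 0 up (rest), grows when pressed. Ridges at 0.005, 0.015, 0.025; clicks past them at about 0.010, 0.020, 0.030; hard stop 0.040. Spring about 4 N at the top, 7 N at the third click, more when crossing a ridge; nothing latches, it returns to 0 if let go. On the far (+x) face an orange pointer sinks along marks: white = up, yellow, yellow, green = third click.
- giraffe: teal silicone giraffe teether, flat, about 60 x 110 x 14 mm, lying on the table; bystander; origin at its underside
- bead_ring: maple teething bead ring, 81 mm across, 17 mm high, lying flat on the table; bystander; origin at the centre of its underside
- egg_cup: small white ceramic egg cup, 50 mm across, 62 mm high, standing; bystander; origin at the centre of its underside
- lotion: green plastic lotion bottle, 44 mm across, 130 mm high, standing; bystander; origin at the centre of its underside
- mug: blue ceramic mug, 76 mm across, 85 mm high, standing; bystander; origin at the centre of its underside
- brush: brush, about 160 mm long, lying on the table; bystander; origin on its underside

How it is judged:
By the outcome, as a careful person would: the job done as asked, in the order asked, and still so for the second after the job is handed in, while the arm keeps its last pose, push and grip.
It also fails if it takes over 56 s, if anything falls off the work surface, if the arm or the gripper's body presses on something with over 40 N, if the wrist force passes 120 N, or if a joint passes its speed limit or range.

## Working session

There is one attempt and no reset: what is moved stays moved. The work goes in short steps, Python scripts to look and compute and a tool call to move; the robot and the scene stay as the last step left them, time stands still between calls to the robot, and variables do not carry over. Pictures are saved under pics/ and viewed, at most 10 in all, crops included, and the job is handed in when it is done.

Besides the shell and the picture viewer there is one more tool, called after "Call:" as name(argument=value, ...), one argument or row to a line, values as JSON. step_arm: Moves the arm, as the interface text tells. Its arguments: {"type":"object","properties":{"moves":{"type":"array"},"grip_force":{"type":"number"}},"required":["moves"]}

```bash
mkdir -p pics
cat > h.py <<'E'
import numpy as np, cv2
from workcell import telemetry, imaging, env
from scipy.spatial.transform import Rotation as R
def snap(n,f):
    P=imaging.camera_params(n); im=imaging.read_camera(n); cv2.imwrite('pics/'+f+'.png',im[:,:,::-1]); np.savez('pics/'+f,K=P['camera_matrix'],T=P['pose']); return im
def ray(f,u,v):
    d=np.load('pics/'+f+'.npz'); K=d['K'];T=d['T']
    q=np.linalg.solve(K,[u,v,1]); r=T[:3,:3]@[q[0],-q[1],-q[2]]; return T[:3,3],r
def at_z(f,u,v,z):
    o,r=ray(f,u,v); return o+r*(z-o[2])/r[2]
def tri(obs):
    A=np.zeros((3,3));b=np.zeros(3)
    for f,u,v in obs:
        o,r=ray(f,u,v); r=r/np.linalg.norm(r); M=np.eye(3)-np.outer(r,r); A+=M;b+=M@o
    return np.linalg.solve(A,b)
def proj(f,p):
    d=np.load('pics/'+f+'.npz'); c=d['T'][:3,:3].T@(np.array(p)-d['T'][:3,3]); q=d['K']@[c[0],-c[1],-c[2]]; return q[:2]/q[2]
E
python3 - <<'E'
from h import *
ims=[snap('top','top0'),snap('side','side0')]
for f in('top0','side0'):
    d=np.load(f'pics/{f}.npz');print(d['K'],d['T'].round(3))
s=telemetry.get_state();print(s)
for i,n in zip(ims,('top0','side0')): cv2.imwrite(f'pics/{n}b.png',cv2.resize(i[:,:,::-1],(800,600),interpolation=cv2.INTER_CUBIC))
E
```

```text
[[411.43611143   0.         250.16169937]
 [  0.         411.43611143 195.31107838]
 [  0.           0.           1.        ]] [[-0.006  0.996 -0.088  0.426]
 [-1.    -0.008 -0.02   0.064]
 [-0.02   0.088  0.996  1.27 ]
 [ 0.     0.     0.     1.   ]]
[[385.05416677   0.         252.84087905]
 [  0.         385.05416677 190.220824  ]
 [  0.           0.           1.        ]] [[ 0.968  0.194 -0.158  0.363]
 [-0.25   0.76  -0.6   -0.666]
 [ 0.004  0.62   0.784  1.055]
 [ 0.     0.     0.     1.   ]]
{'clock': 0.1, 'joint_pos': array([1.01339271e+00, 3.13926897e-01, 4.50767102e-02, 1.30360410e+00,
       2.92922716e-06, 1.43120305e+00]), 'qvel': array([ 0.00104253, -0.00252103,  0.00442201, -0.00157613,  0.00063975,
        0.00143516]), 'tau': array([ 1.96630259e-03, -4.81724596e+01,  2.99245656e+01,  1.27211935e-02,
       -1.85622866e-04,  1.07848817e-05]), 'tcp_pos': array([0.23306839, 0.52513822, 0.23049064]), 'orientation': array([-2.84462716e-04,  2.07388925e-01,  9.78258221e-01, -7.78647906e-04]), 'wrist_force': array([ 0.47282604, -0.68307782, -0.34893363]), 'ft_torque': array([-0.00854136,  0.02608357,  0.0177656 ]), 'grip_force': 0.0, 'finger_gap': 0.08544145481152962}
```

View pics/top0b.png

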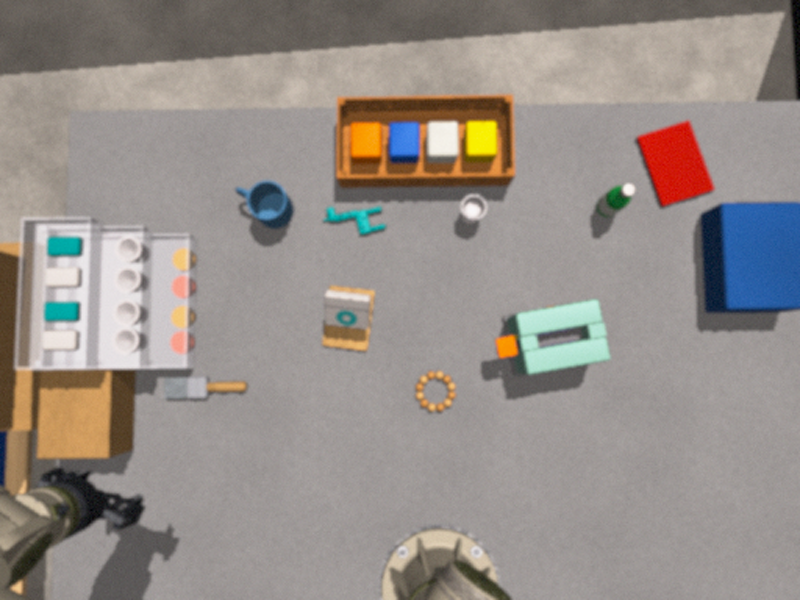

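View pics/side0b.png

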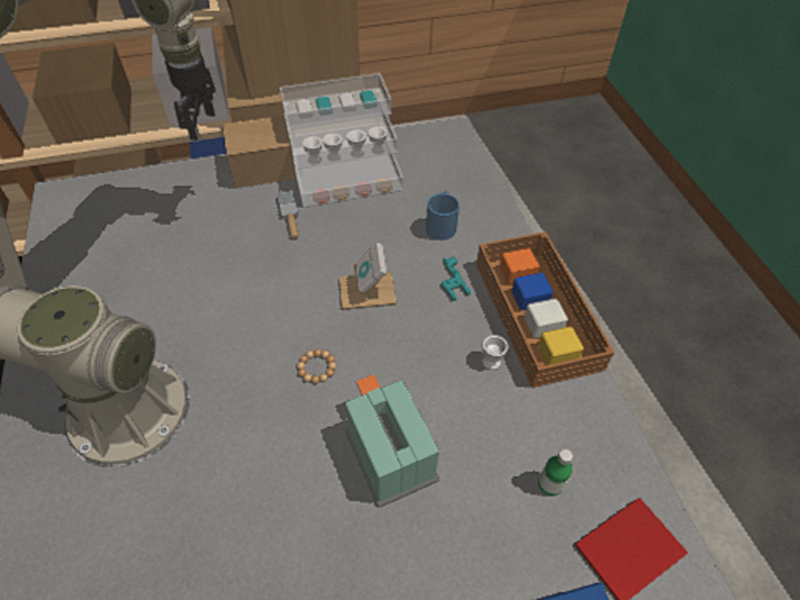

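The top view shows the rest and case at left around (347,318), with the case's upper edge at (348,293). The steriliser is at right, slot centre about (563,337), orange pad about (507,346). The bead ring sits between them at (435,391). The side view agrees: case (370,267), slot (392,425), pad (369,384). I'll enlarge both targets in each view.

Run:
```python
from h import *
t=cv2.imread('pics/top0.png');s=cv2.imread('pics/side0.png')
def c(im,x,y,w=80,h=60): return cv2.resize(im[y:y+h,x:x+w],(400,300),interpolation=cv2.INTER_CUBIC)
a=np.vstack([np.hstack([c(t,185,175),c(t,315,185)]),np.hstack([c(s,205,145),c(s,215,235,106,80)])])
cv2.imwrite('pics/crops.png',a)
for u,v,z in[(563,337,.125),(507,346,.105),(348,293,.12),(346,318,.09)]: print(at_z('top0',u*.64,v*.64,z).round(3))
```

```text
[ 0.468 -0.218  0.125]
[ 0.453 -0.122  0.105]
[0.55  0.164 0.12 ]
[0.507 0.17  0.09 ]
```

View pics/crops.png

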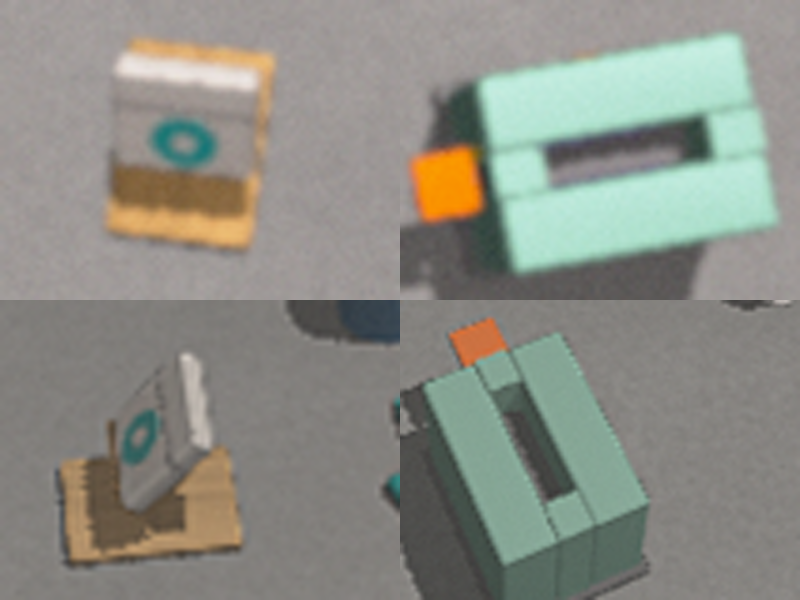

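Readings from the crops:
- **Top view:** the case's top-front edge runs (115,78)–(258,92) and its top-back edge (118,55)–(262,70). The disc is at (184,143). The housing corners are (478,82), (740,35), (778,222), (517,270), and the pad centre is (448,185).
- **Side view:** disc (140,437), housing centre (534,445), pad (480,341).

```bash
cat > est.py <<'E'
from h import *
T=lambda x,y,ox,oy:('top0',ox+(x+.5)/5-.5,oy+(y+.5)/5-.5)
S1=lambda x,y:('side0',205+(x+.5)/5-.5,145+(y-300+.5)/5-.5)
S2=lambda x,y:('side0',215+(x-400)/3.774,235+(y-300)/3.75)
A=lambda x,y:T(x,y,185,175); B=lambda x,y:T(x-400,y,315,185)
for n,(x,y),z in [('ftL',(115,78),.1214),('ftR',(258,92),.1214),('bkL',(118,55),.1098),('bkR',(262,70),.1098)]: print(n,at_z(*A(x,y),z).round(4))
print('disc',tri([A(184,143),S1(140,437)]).round(4),at_z(*A(184,143),.0908).round(4),at_z(*S1(140,437),.0908).round(4))
c=[(478,82),(740,35),(778,222),(517,270)]
q=[at_z(*B(*p),.125) for p in c]; m=np.mean(q,0); print('slot',m.round(4))
yv=(q[0]+q[3]-q[1]-q[2])/2; print('len',np.linalg.norm(yv),'yaw of y-axis-90',np.degrees(np.arctan2(yv[1],yv[0]))-90, 'wid',np.linalg.norm(q[0]-q[3]))
c2=[(425,383),(562,333),(648,503),(503,563)]
q=[at_z(*S2(*p),.125) for p in c2];print('slot side',np.mean(q,0).round(4));yv=(q[0]+q[1]-q[2]-q[3])/2;print(np.degrees(np.arctan2(yv[1],yv[0]))-90)
print('slot hole',np.mean([at_z(*B(*p),.125) for p in [(545,150),(705,118),(712,158),(550,187)]],0).round(4))
print('pad',at_z(*B(448.5,185),.105).round(4),at_z(*S2(480,341),.105).round(4))
P=imaging.camera_params('wrist')
s=telemetry.get_state();w,x,y,z=s['orientation'];M=R.from_quat([x,y,z,w]).as_matrix()
print(M.round(3),P['camera_matrix'],(M.T@(P['pose'][:3,3]-s['tcp_pos'])).round(4),(M.T@P['pose'][:3,:3]).round(3))
E
python3 est.py
```

```text
ftL [0.5426 0.2062 0.1214]
ftR [0.5341 0.1258 0.1214]
bkL [0.5569 0.206  0.1098]
bkR [0.5477 0.1241 0.1098]
disc [0.5109 0.1708 0.0801] [0.5078 0.1701 0.0908] [0.5115 0.1615 0.0908]
slot [ 0.47   -0.2178  0.125 ]
len 0.14692949988851975 yaw of y-axis-90 9.914723127099435 wid 0.10578668362419966
slot side [ 0.4749 -0.2222  0.125 ]
8.879171998881205
slot hole [ 0.4692 -0.2177  0.125 ]
pad [ 0.4528 -0.1215  0.105 ] [ 0.4587 -0.1228  0.105 ]
[[-0.914  0.406 -0.001]
 [ 0.406  0.914 -0.001]
 [ 0.    -0.002 -1.   ]] [[344.7995672    0.         259.0512575 ]
 [  0.         344.7995672  193.17680279]
 [  0.           0.           1.        ]] [ 0.07   -0.0002 -0.142 ] [[-0.001  0.96   0.279]
 [ 1.     0.001 -0.001]
 [-0.001  0.279 -0.96 ]]
```

```bash
cat >> h.py <<'E'
def cur():
    s=telemetry.get_state();w,x,y,z=s['orientation'];return s,s['tcp_pos'],R.from_quat([x,y,z,w]).as_matrix()
def frame(yaw,lean):   # tool: x=y_case, y=x_case, z=-z_case
    M=(R.from_euler('z',yaw,degrees=True)*R.from_euler('y',lean)).as_matrix()
    return np.column_stack([M[:,1],M[:,0],-M[:,2]])
def rel(p,Rt):
    s,p0,R0=cur(); print('shift mm',(R0.T@(np.array(p)-p0)*1000).round(1),'turn',R.from_matrix(R0.T@Rt).as_rotvec().round(3),'t',round(s['clock'],2),'q',s['joint_pos'].round(2),'F',s['wrist_force'].round(1),'gap',round(s['finger_gap']*1000,1))
def relw(p0,R0,p,Rt): print('from given: shift mm',(R0.T@(np.array(p)-p0)*1000).round(1),'turn',R.from_matrix(R0.T@Rt).as_rotvec().round(3))
E
python3 - <<'E'
from h import *
c=np.array([.518,.168,.085]);F=frame(-6.2,.70);print(F.round(3))
rel(c-F[:,2]*.136,F)
E
```

```text
[[ 0.108  0.76  -0.64 ]
 [ 0.994 -0.083  0.07 ]
 [ 0.    -0.644 -0.765]]
shift mm [-488.8 -184.    41.7] turn [0.602 0.441 1.206] t 0.1 q [1.01 0.31 0.05 1.3  0.   1.43] F [ 0.5 -0.7 -0.3] gap 85.4
```

Call:
step_arm(
  moves=[
    [[-489,-184,42],[0.602,0.441,1.206],50],
    [[-489,-184,42],[0.602,0.441,1.206],50],
    [[-489,-184,42],[0.602,0.441,1.206],50],
    [[-489,-184,42],[0.602,0.441,1.206],50],
    [[-489,-184,42],[0.602,0.441,1.206],50],
    [[-489,-184,42],[0.602,0.441,1.206],50],
    [[-489,-184,42],[0.602,0.441,1.206],50],
    [[-489,-184,42],[0.602,0.441,1.206],50],
  ],
)

```text
clock: 0.77
tcp_pos: [0.4712, 0.2911, 0.2042]
orientation: [-0.189, 0.583, 0.772, -0.169]
wrist_force: [1.1, 0.3, 0.5]
finger_gap: 0.0504
grip_force: 0.0
```

Run:
```python
from h import *
c=np.array([.518,.168,.085]);F=frame(-6.2,.70)
rel(c-F[:,2]*.136,F);print(cur()[1])
```

```text
shift mm [-162.6   84.2  -46.9] turn [0.176 0.127 0.352] t 0.77 q [0.34 0.71 0.49 1.85 0.13 1.6 ] F [1.1 0.3 0.5] gap 50.4
[0.47119701 0.29112322 0.2042163 ]
```

Call:
step_arm(
  moves=[
    [[-163,84,-47],[0.176,0.127,0.352],50],
    [[-163,84,-47],[0.176,0.127,0.352],50],
    [[-163,84,-47],[0.176,0.127,0.352],50],
    [[-163,84,-47],[0.176,0.127,0.352],50],
    [[-163,84,-47],[0.176,0.127,0.352],50],
    [[-163,84,-47],[0.176,0.127,0.352],50],
    [[-163,84,-47],[0.176,0.127,0.352],50],
  ],
)

```text
clock: 1.35
tcp_pos: [0.5962, 0.1562, 0.1775]
orientation: [-0.254, 0.7, 0.627, -0.227]
wrist_force: [0.1, 0.8, 1.4]
finger_gap: 0.0501
grip_force: 0.0
```

Run:
```python
from h import *
c=np.array([.518,.168,.085]);F=frame(-6.2,.70)
rel(c-F[:,2]*.136,F);print(cur()[1])
im=snap('wrist','w1')
cv2.imwrite('pics/w1b.png',cv2.resize(im[:,:,::-1],(800,600),interpolation=cv2.INTER_CUBIC))
for n,v in [('tf',(-.009,0,.04)),('tfL',(-.009,.042,.04)),('tfR',(-.009,-.042,.04)),('tbL',(.009,.042,.04)),('tbR',(.009,-.042,.04)),('disc',(-.009,0,0))]:
    M=(R.from_euler('z',-6.2,degrees=True)*R.from_euler('y',.7)).as_matrix()
    print(n,(proj('w1',c+M@v)/.64).round(1))
```

```text
shift mm [  3.4  -0.8 -14.4] turn [ 0.004 -0.002 -0.   ] t 1.35 q [0.07 1.18 1.26 2.34 0.12 1.71] F [0.1 0.8 1.4] gap 50.1
[0.59617161 0.15615967 0.17745649]
tf [379.2 307. ]
tfL [377.8 209.6]
tfR [380.4 395.2]
tbL [421.4 209.6]
tbR [419.8 395.1]
disc [382.5 284.4]
```

View pics/w1b.png

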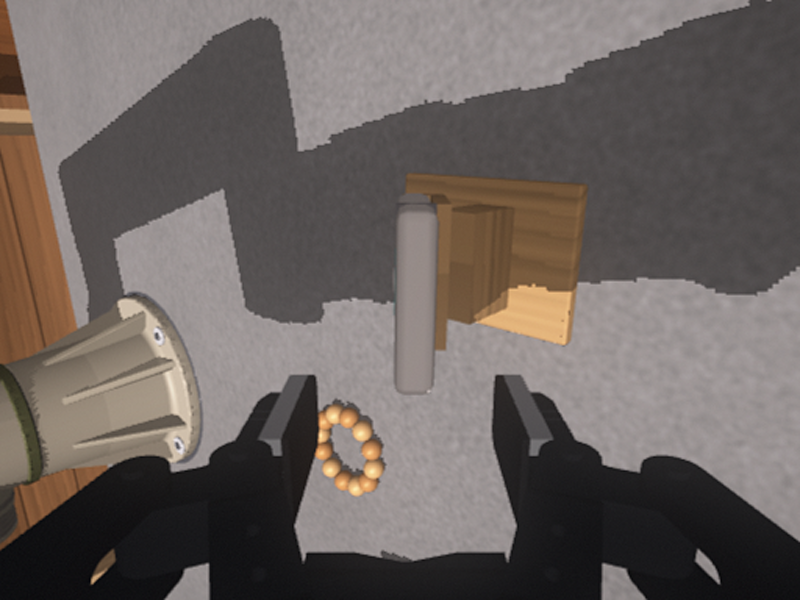

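The wrist view shows the case's top edge as a strip from (398–437, 205) to (396–433, 392). The fingers' centre is at u≈406, so the case lies about 5 mm to tool +y with its edge roughly 90 mm ahead. The fingers clear it. I'll advance most of the way, then look again.

Call:
step_arm(
  moves=[
    [[2,5,0],[0,0,0.016],50],
    [[2,5,30],[0,0,0.016],50],
    [[2,5,60],[0,0,0.016],50],
    [[2,5,85],[0,0,0.016],50],
    [[2,5,85],[0,0,0.016],50],
    [[2,5,85],[0,0,0.016],50],
  ],
)

```text
clock: 1.9
tcp_pos: [0.5436, 0.1688, 0.1152]
orientation: [-0.249, 0.703, 0.626, -0.227]
wrist_force: [0.8, 0.5, -0.1]
finger_gap: 0.05
grip_force: 0.0
```

Run:
```python
from h import *
c=np.array([.518,.168,.085]);F=frame(-6.2,.70)
rel(c,F);print(cur()[1])
im=snap('wrist','w2')
cv2.imwrite('pics/w2b.png',cv2.resize(im[:,:,::-1],(800,600),interpolation=cv2.INTER_CUBIC))
```

```text
shift mm [-3.5 -0.4 39.4] turn [ 0.012  0.002 -0.009] t 1.9 q [0.09 0.96 0.65 1.94 0.13 1.74] F [ 0.8  0.5 -0.1] gap 50.0
[0.54359649 0.16879672 0.115203  ]
```

View pics/w2b.png

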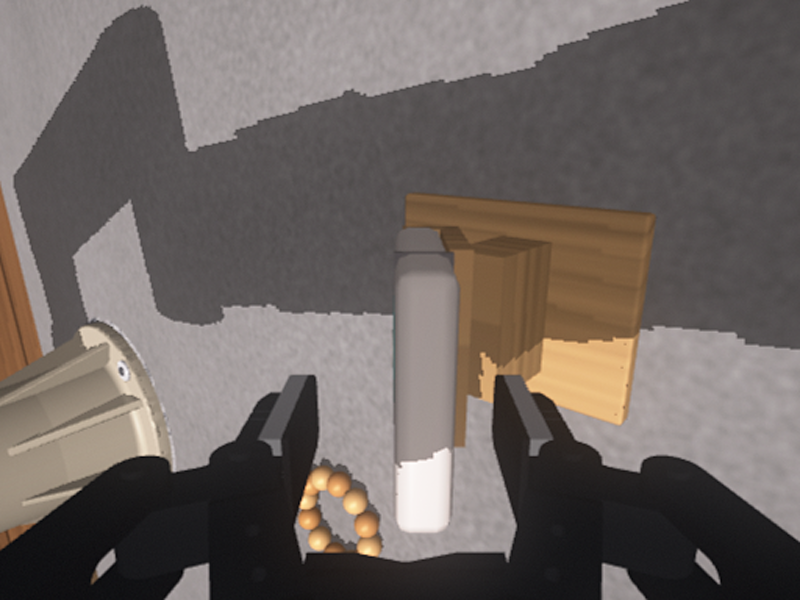

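The top strip now spans (395–457, 252) to (395–452, 531), so its centre is at u≈425 against the fingers' 407. That puts the case 5.5 mm to tool +y, with its edge about 6 mm ahead of the TCP. I'll correct for that and advance 38 mm to grasp.

Call:
step_arm(
  moves=[
    [[-1,5.5,0],[0.012,0,0.008],50],
    [[-1,5.5,0],[0.012,0,0.008],50],
    [[-1,5.5,20],[0.012,0,0.008],50],
    [[-1,5.5,38],[0.012,0,0.008],50],
    [[-1,5.5,38],[0.012,0,0.008],50],
    [[-1,5.5,38],[0.012,0,0.008],50],
  ],
)

```text
clock: 2.45
tcp_pos: [0.528, 0.1682, 0.0825]
orientation: [-0.252, 0.706, 0.621, -0.23]
wrist_force: [0.2, 0.2, -0.1]
finger_gap: 0.0501
grip_force: 0.0
```

Run:
```python
from h import *
c=np.array([.518,.168,.085]);F=frame(-6.2,.70)
rel(c,F);print(cur()[1])
im=snap('wrist','w3')
cv2.imwrite('pics/w3b.png',cv2.resize(im[:,:,::-1],(800,600),interpolation=cv2.INTER_CUBIC))
```

```text
shift mm [-1.5 -9.2  4.4] turn [ 0.004 -0.001 -0.019] t 2.45 q [0.09 0.95 0.53 1.84 0.13 1.74] F [ 0.2  0.2 -0.1] gap 50.1
[0.52798762 0.16822391 0.08245508]
```

View pics/w3b.png

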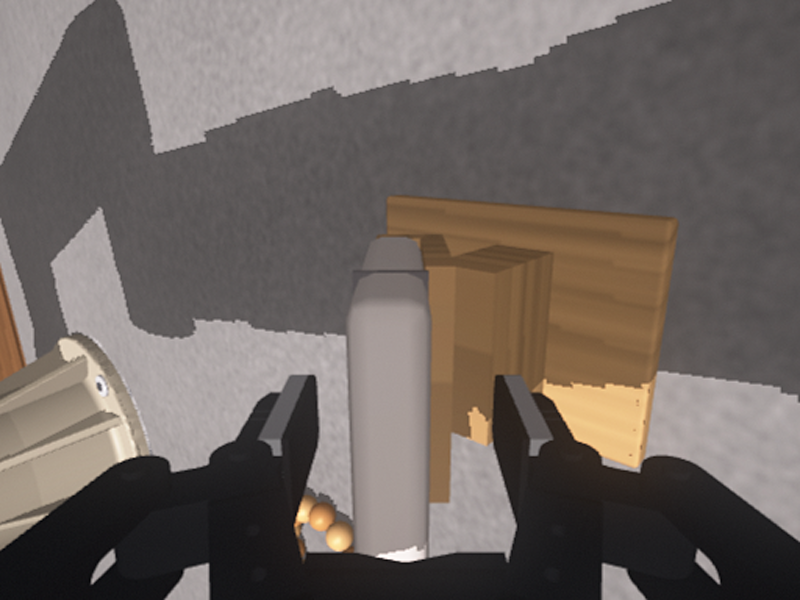

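The case strip is now at u 348–430, centre 389 against the fingers' 407, so the last shift overshot by 4 mm. The tips are about 29 mm past the edge. I'll centre it, then close.

Call:
step_arm(
  moves=[
    [[0,-4,0],[0,0,0],50],
    [[0,-4,2],[0,0,0],50],
    [[0,-4,2],[0,0,0],36],
  ],
  grip_force=30,
)

```text
clock: 2.75
tcp_pos: [0.5236, 0.1683, 0.0829]
orientation: [-0.252, 0.706, 0.621, -0.23]
wrist_force: [-0.4, 0.2, 0.0]
finger_gap: 0.0391
grip_force: 0.0
```

Run:
```python
from h import *
c=np.array([.518,.168,.085]);F=frame(-6.2,.70)
rel(c,F)
```

```text
shift mm [-1.1 -5.6  2. ] turn [ 0.005 -0.001 -0.019] t 2.75 q [0.09 0.94 0.51 1.83 0.13 1.75] F [-0.4  0.2  0. ] gap 39.1
```

Call:
step_arm(
  moves=[
    [[0,0,0],[0,0,0],26],
    [[0,0,0],[0,0,0],10],
    [[0,0,0],[0,0,0],10],
    [[0,0,0],[0,0,0],10],
    [[0,0,0],[0,0,0],10],
    [[0,0,0],[0,0,0],10],
  ],
  grip_force=30,
)

```text
clock: 3.25
tcp_pos: [0.5268, 0.1678, 0.081]
orientation: [-0.25, 0.707, 0.622, -0.227]
wrist_force: [10.9, -0.5, -3.8]
finger_gap: 0.0246
grip_force: 30.1
```

The gap stopped at 24.6 mm instead of 18, with a sideways force, so something else may be caught. I'll look.

Run:
```python
from h import *
s=telemetry.get_state();print(s['finger_gap'],s['grip_force'],s['wrist_force'],s['ft_torque'])
im=snap('wrist','w4');sd=snap('side','side4')
a=cv2.resize(im[150:384,130:430,::-1],(468,365),interpolation=cv2.INTER_CUBIC)
b=cv2.resize(sd[130:200,200:264,::-1],(334,365),interpolation=cv2.INTER_CUBIC)
cv2.imwrite('pics/w4b.png',np.hstack([a,b])[:,:800])
```

```text
0.024616870452915905 30.081001818180084 [10.87634244 -0.5256332  -3.7953183 ] [-0.2607253  -2.73767514 -0.01651135]
```

View pics/w4b.png

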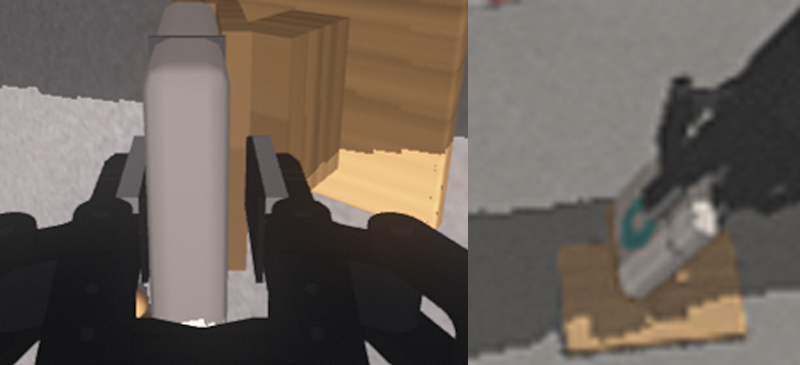

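The right fingertip has caught the rest's back board (6.6 mm thick), so I'm too deep. I'll open, back off 10 mm and close again.

Call:
step_arm(
  moves=[
    [[0,0,0],[0,0,0],40],
    [[0,0,0],[0,0,0],40],
    [[0,0,0],[0,0,0],40],
    [[0,0,-10],[0,0,0],40],
    [[0,0,-10],[0,0,0],40],
    [[0,0,-10],[0,0,0],30],
  ],
)

```text
clock: 3.85
tcp_pos: [0.5293, 0.1676, 0.0901]
orientation: [-0.252, 0.706, 0.621, -0.23]
wrist_force: [-0.0, 0.4, 0.3]
finger_gap: 0.0302
grip_force: 0.0
```

Call:
step_arm(
  moves=[
    [[0,0,0],[0,0,0],10],
    [[0,0,0],[0,0,0],10],
    [[0,0,0],[0,0,0],10],
    [[0,0,0],[0,0,0],10],
    [[0,0,0],[0,0,0],10],
    [[0,0,0],[0,0,0],10],
  ],
  grip_force=30,
)

```text
clock: 4.35
tcp_pos: [0.529, 0.1676, 0.0897]
orientation: [-0.253, 0.706, 0.621, -0.231]
wrist_force: [-0.1, -0.2, -1.4]
finger_gap: 0.018
grip_force: 30.5
```

Run:
```python
from h import *
s=telemetry.get_state();print(s['finger_gap'],s['grip_force'],s['wrist_force'],s['ft_torque'])
c=np.array([.518,.168,.085]);F=frame(-6.2,.70)
rel(c,F)
im=snap('wrist','w5');sd=snap('side','side5')
a=cv2.resize(im[150:384,130:430,::-1],(468,365),interpolation=cv2.INTER_CUBIC)
b=cv2.resize(sd[130:200,200:264,::-1],(334,365),interpolation=cv2.INTER_CUBIC)
cv2.imwrite('pics/w5b.png',np.hstack([a,b])[:,:800])
```

```text
0.018000693169881225 30.53783118724823 [-0.10769419 -0.23920501 -1.35355973] [-0.03978322 -0.61855331  0.06087822]
shift mm [-0.9 -5.4 10.7] turn [ 0.002 -0.001 -0.02 ] t 4.35 q [0.09 0.95 0.55 1.86 0.13 1.74] F [-0.1 -0.2 -1.4] gap 18.0
```

Grip is clean now, with the gap at 18.0 mm. I'll slide up the slope, then lift.

Call:
step_arm(
  moves=[
    [[0,0,-15],[0,0,0],10],
    [[0,0,-35],[0,0,0],10],
    [[0,0,-58],[0,0,0],10],
    [[0,-20,-70],[0,0,0],10],
    [[0,-50,-80],[0,0,0],10],
    [[0,-80,-85],[0,0,0],10],
    [[0,-80,-85],[0,0,0],10],
  ],
)

```text
clock: 5.03
tcp_pos: [0.5213, 0.1705, 0.2119]
orientation: [-0.251, 0.706, 0.621, -0.229]
wrist_force: [0.4, -0.1, 0.2]
finger_gap: 0.0179
grip_force: 30.5
```

Run:
```python
from h import *
rel([.470,-.219,.24],frame(9.6,0)); print(cur()[1])
```

```text
shift mm [-393.1  -17.7  -16.5] turn [-0.69  -0.091 -0.283] t 5.03 q [0.1  0.88 0.71 2.09 0.13 1.75] F [ 0.4 -0.1  0.2] gap 17.9
[0.52128358 0.17052216 0.21185644]
```

Call:
step_arm(
  moves=[
    [[-393,-18,-16],[-0.69,-0.091,-0.283],10],
    [[-393,-18,-16],[-0.69,-0.091,-0.283],10],
    [[-393,-18,-16],[-0.69,-0.091,-0.283],10],
    [[-393,-18,-16],[-0.69,-0.091,-0.283],10],
    [[-393,-18,-16],[-0.69,-0.091,-0.283],10],
    [[-393,-18,-16],[-0.69,-0.091,-0.283],10],
    [[-393,-18,-16],[-0.69,-0.091,-0.283],10],
    [[-393,-18,-16],[-0.69,-0.091,-0.283],10],
  ],
)

```text
clock: 5.7
tcp_pos: [0.4752, -0.1592, 0.2311]
orientation: [-0.001, 0.646, 0.764, -0.001]
wrist_force: [0.7, 0.5, 0.2]
finger_gap: 0.0175
grip_force: 30.5
```

Run:
```python
from h import *
rel([.470,-.219,.24],frame(9.6,0)); print(cur()[1])
```

```text
shift mm [-58.1 -15.1  -8.8] turn [-0.003  0.001 -0.   ] t 5.7 q [-0.48  0.17 -0.14  1.26 -0.    0.92] F [0.7 0.5 0.2] gap 17.5
[ 0.47516479 -0.15919369  0.23109113]
```

Call:
step_arm(
  moves=[
    [[-58,-15,-9],[-0.003,0,0],10],
    [[-58,-15,-9],[-0.003,0,0],10],
    [[-58,-15,-9],[-0.003,0,0],10],
    [[-58,-15,-9],[-0.003,0,0],10],
    [[-58,-15,-9],[-0.003,0,0],10],
  ],
)

```text
clock: 6.12
tcp_pos: [0.4734, -0.2178, 0.239]
orientation: [-0.001, 0.646, 0.764, -0.0]
wrist_force: [-0.1, 0.4, -0.7]
finger_gap: 0.0171
grip_force: 30.5
```

Run:
```python
from h import *
rel([.470,-.219,.24],frame(9.6,0)); print(cur()[1])
im=snap('wrist','w6')
cv2.imwrite('pics/w6b.png',cv2.resize(im[:,:,::-1],(800,600),interpolation=cv2.INTER_CUBIC))
c=np.array([.470,-.219,.125]);M=R.from_euler('z',9.6,degrees=True).as_matrix()
for v in [(-.055,.075),(.055,.075),(-.055,-.075),(.055,-.075),(-.0125,.047),(.0125,.047),(-.0125,-.047),(.0125,-.047)]: print(v,(proj('w6',c+M@[*v,0])/.64).round(1))
```

```text
shift mm [-0.6 -3.5 -1. ] turn [-0.002 -0.001 -0.   ] t 6.12 q [-0.59  0.21 -0.07  1.29 -0.    0.82] F [-0.1  0.4 -0.7] gap 17.1
[ 0.47336571 -0.2178109   0.23901749]
(-0.055, 0.075) [275.1 136.7]
(0.055, 0.075) [517.  136.5]
(-0.055, -0.075) [294.1 431.5]
(0.055, -0.075) [501.  431.7]
(-0.0125, 0.047) [369.7 199.1]
(0.0125, 0.047) [423. 199.]
(-0.0125, -0.047) [373.1 383.2]
(0.0125, -0.047) [421.4 383.2]
```

View pics/w6b.png

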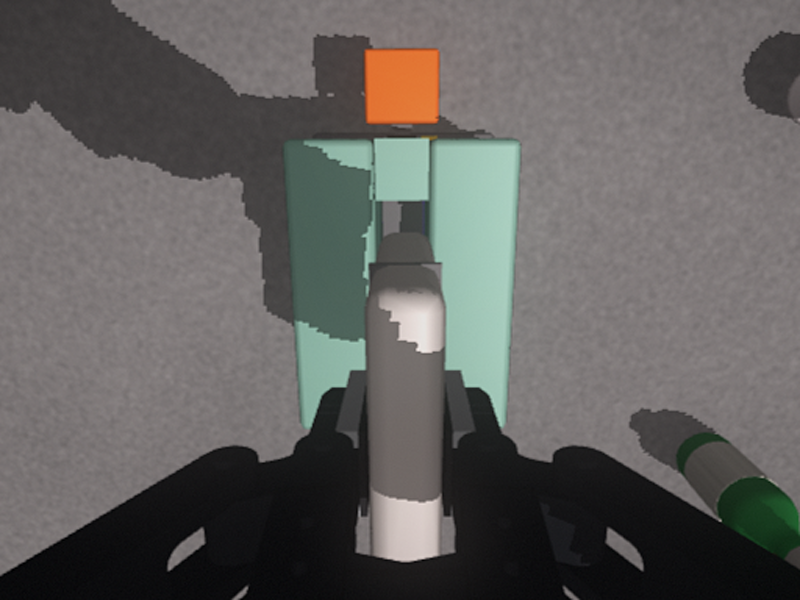

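The slot is visible with its far end at u 374–430, v 200. The housing corners are (285,141), (520,140), (303,428), (507,427), and the case's lower edge is centred at u≈405. It is nearly aligned, so I'll make a small correction and go down.

Call:
step_arm(
  moves=[
    [[1,-0.6,20],[0,0,-0.008],10],
    [[1,-0.6,45],[0,0,-0.008],10],
    [[1,-0.6,45],[0,0,-0.008],10],
    [[1,-0.6,45],[0,0,-0.008],10],
  ],
)

```text
clock: 6.5
tcp_pos: [0.4721, -0.2156, 0.1934]
orientation: [-0.002, 0.642, 0.767, -0.001]
wrist_force: [0.1, 0.3, -0.2]
finger_gap: 0.0176
grip_force: 30.4
```

Run:
```python
from h import *
rel([.4734,-.2178,.136],frame(9.2,0)); print(cur()[1])
im=snap('wrist','w7')
cv2.imwrite('pics/w7b.png',cv2.resize(im[60:330,110:400,::-1],(800,745),interpolation=cv2.INTER_CUBIC)[:600])
```

```text
shift mm [-2.6  1.2 57.4] turn [-0.004 -0.003  0.017] t 6.5 q [-0.58  0.22 -0.17  1.18 -0.    0.81] F [ 0.1  0.3 -0.2] gap 17.6
[ 0.47205267 -0.21555716  0.19341544]
```

View pics/w7b.png

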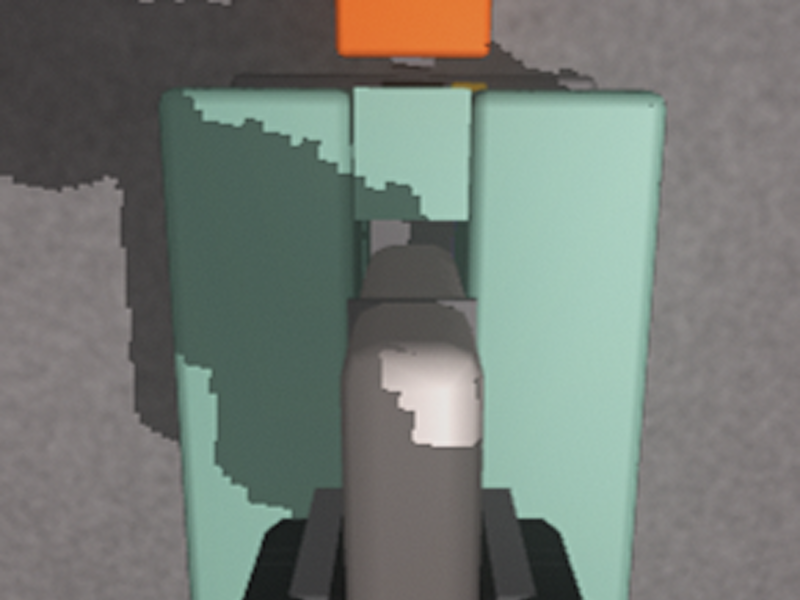

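The slot is centred at u≈412 in the crop and the case's bottom edge at 415. The lengthwise gap is about 4 mm, so it's well aligned and I'll lower it in.

Call:
step_arm(
  moves=[
    [[0,0,10],[0,0,0],10],
    [[0,0,18],[0,0,0],10],
    [[0,0,26],[0,0,0],10],
    [[0,0,34],[0,0,0],10],
    [[0,0,42],[0,0,0],10],
    [[0,0,46],[0,0,0],10],
    [[0,0,46],[0,0,0],10],
  ],
)

```text
clock: 7.13
tcp_pos: [0.4721, -0.2172, 0.1471]
orientation: [-0.002, 0.643, 0.766, -0.001]
wrist_force: [-1.3, -1.2, 0.0]
finger_gap: 0.0178
grip_force: 30.4
```

Call:
step_arm(
  moves=[
    [[0,0,3],[0,0,0],10],
    [[0,0,6],[0,0,0],10],
    [[0,0,6],[0,0,0],10],
  ],
)

```text
clock: 7.38
tcp_pos: [0.4728, -0.2176, 0.1422]
orientation: [-0.0, 0.643, 0.766, -0.0]
wrist_force: [0.4, -0.3, -0.9]
finger_gap: 0.0178
grip_force: 30.4
```

Call:
step_arm(
  moves=[
    [[0,0,2],[0,0,0],10],
    [[0,0,4],[0,0,0],10],
    [[0,0,4],[0,0,0],10],
  ],
)

```text
clock: 7.63
tcp_pos: [0.4727, -0.2176, 0.1382]
orientation: [-0.0, 0.643, 0.766, -0.0]
wrist_force: [-0.4, -0.4, -0.6]
finger_gap: 0.0176
grip_force: 30.4
```

Call:
step_arm(
  moves=[
    [[0,0,1],[0,0,0],10],
    [[0,0,2],[0,0,0],10],
    [[0,0,2],[0,0,0],10],
  ],
)

```text
clock: 7.88
tcp_pos: [0.4728, -0.2176, 0.1364]
orientation: [-0.0, 0.643, 0.766, -0.0]
wrist_force: [0.3, 0.0, -1.6]
finger_gap: 0.0179
grip_force: 30.4
```

Call:
step_arm(
  moves=[
    [[0,0,1],[0,0,0],10],
    [[0,0,2],[0,0,0],10],
    [[0,0,2],[0,0,0],10],
  ],
)

```text
clock: 8.13
tcp_pos: [0.4727, -0.2176, 0.1343]
orientation: [-0.0, 0.643, 0.766, -0.0]
wrist_force: [0.3, -0.4, -0.8]
finger_gap: 0.0174
grip_force: 30.4
```

Call:
step_arm(
  moves=[
    [[0,0,1],[0,0,0],10],
    [[0,0,2],[0,0,0],10],
    [[0,0,3],[0,0,0],10],
    [[0,0,3],[0,0,0],10],
  ],
)

```text
clock: 8.47
tcp_pos: [0.4729, -0.2176, 0.1315]
orientation: [-0.0, 0.643, 0.766, -0.0]
wrist_force: [-0.8, 0.3, 0.5]
finger_gap: 0.0176
grip_force: 30.6
```

Call:
step_arm(
  moves=[
    [[0,0,1],[0,0,0],10],
    [[0,0,2],[0,0,0],10],
    [[0,0,2],[0,0,0],10],
    [[0,0,2],[0,0,0],10],
  ],
)

```text
clock: 8.8
tcp_pos: [0.4729, -0.2176, 0.1305]
orientation: [0.0, 0.642, 0.766, -0.0]
wrist_force: [-2.3, 2.4, 7.0]
finger_gap: 0.0176
grip_force: 31.7
```

Run:
```python
from h import *
s=telemetry.get_state();print(s['tcp_pos'],s['wrist_force'],s['finger_gap'])
im=snap('wrist','w8');sd=snap('side','side8')
print('t',telemetry.get_state()['clock'])
# pad colour in side view: compare with start
for f in('side0','side8'):
    g=cv2.imread(f'pics/{f}.png').astype(int); m=(g[:,:,2]>150)&(g[:,:,1]<130)&(g[:,:,1]>60)&(g[:,:,0]<80); m[:235]=0;m[270:]=0;m[:,:215]=0;m[:,260:]=0
    y,x=np.nonzero(m);print(f,len(x),x.mean(),y.mean())
for f in('w6','w7','w8'): 
    g=cv2.imread(f'pics/{f}.png')[:,:,::-1]; print(f,[tuple(g[v,259]) for v in range(140,200,4)])
```

```text
[ 0.4729362  -0.21759093  0.13050111] [-2.25793147  2.36872113  6.97498482] 0.01763704225279116
t 8.9
side0 106 235.06603773584905 245.46226415094338
side8 45 231.64444444444445 246.75555555555556
w6 [(np.uint8(62), np.uint8(66), np.uint8(63)), (np.uint8(62), np.uint8(65), np.uint8(64)), (np.uint8(68), np.uint8(69), np.uint8(67)), (np.uint8(81), np.uint8(80), np.uint8(77)), (np.uint8(83), np.uint8(82), np.uint8(78)), (np.uint8(84), np.uint8(81), np.uint8(78)), (np.uint8(82), np.uint8(81), np.uint8(78)), (np.uint8(61), np.uint8(62), np.uint8(60)), (np.uint8(83), np.uint8(80), np.uint8(77)), (np.uint8(82), np.uint8(80), np.uint8(78)), (np.uint8(82), np.uint8(80), np.uint8(77)), (np.uint8(89), np.uint8(86), np.uint8(84)), (np.uint8(143), np.uint8(135), np.uint8(133)), (np.uint8(181), np.uint8(171), np.uint8(167)), (np.uint8(206), np.uint8(195), np.uint8(191))]
w7 [(np.uint8(61), np.uint8(63), np.uint8(60)), (np.uint8(59), np.uint8(62), np.uint8(60)), (np.uint8(68), np.uint8(70), np.uint8(68)), (np.uint8(80), np.uint8(80), np.uint8(77)), (np.uint8(81), np.uint8(80), np.uint8(77)), (np.ui
[... 427 characters left out ...]
np.uint8(190))]
w8 [(np.uint8(153), np.uint8(192), np.uint8(177)), (np.uint8(154), np.uint8(193), np.uint8(178)), (np.uint8(153), np.uint8(191), np.uint8(176)), (np.uint8(145), np.uint8(180), np.uint8(166)), (np.uint8(79), np.uint8(80), np.uint8(76)), (np.uint8(82), np.uint8(81), np.uint8(78)), (np.uint8(79), np.uint8(79), np.uint8(76)), (np.uint8(60), np.uint8(61), np.uint8(59)), (np.uint8(80), np.uint8(78), np.uint8(76)), (np.uint8(80), np.uint8(78), np.uint8(74)), (np.uint8(80), np.uint8(77), np.uint8(75)), (np.uint8(92), np.uint8(88), np.uint8(86)), (np.uint8(140), np.uint8(132), np.uint8(129)), (np.uint8(175), np.uint8(165), np.uint8(161)), (np.uint8(201), np.uint8(190), np.uint8(186))]
```

Contact: 7 N at TCP z 0.1305, so the case is standing on the carriage floor. I'll ease off and release.

Call:
step_arm(
  moves=[
    [[0,0,-1],[0,0,0],10],
    [[0,0,-1],[0,0,0],18],
    [[0,0,-1],[0,0,0],26],
    [[0,0,-1],[0,0,0],36],
    [[0,0,-1],[0,0,0],40],
    [[0,0,-1],[0,0,0],40],
    [[0,0,-1],[0,0,0],40],
  ],
)

```text
clock: 9.48
tcp_pos: [0.4728, -0.2176, 0.1302]
orientation: [-0.001, 0.643, 0.766, -0.0]
wrist_force: [0.3, 0.2, -0.3]
finger_gap: 0.0404
grip_force: 0.0
```

Call:
step_arm(
  moves=[
    [[0,0,-10],[0,0,0],40],
    [[0,0,-30],[0,0,0],40],
    [[0,0,-60],[0,0,0],40],
    [[0,0,-90],[0,0,0],40],
    [[0,0,-90],[0,0,0],40],
    [[0,0,-90],[0,0,0],40],
  ],
)

```text
clock: 9.98
tcp_pos: [0.4742, -0.2185, 0.2231]
orientation: [0.002, 0.643, 0.766, -0.0]
wrist_force: [0.9, 0.8, -0.6]
finger_gap: 0.0401
grip_force: 0.0
```

Run:
```python
from h import *
rel([.4554,-.1175,.135],frame(9.9,0)); print(cur()[1])
im=snap('wrist','w9')
s=telemetry.get_state()
g=im.astype(int); m=(g[:,:,0]>170)&(g[:,:,1]<150)&(g[:,:,1]>60)&(g[:,:,2]<90); m=m.astype(np.uint8)
n,l,st,ce=cv2.connectedComponentsWithStats(m); k=1+np.argmax(st[1:,4]); print(st[k],ce[k]); print('pad',at_z('w9',*ce[k],.105))
cv2.imwrite('pics/w9b.png',cv2.resize(im[:,:,::-1],(800,600),interpolation=cv2.INTER_CUBIC))
```

```text
shift mm [103.   -1.2  87.8] turn [0.003 0.004 0.002] t 9.98 q [-0.59  0.21 -0.11  1.25 -0.    0.81] F [ 0.9  0.8 -0.6] gap 40.1
[ 0.47424077 -0.21848166  0.22313524]
[ 231   25   51   51 2498] [256.13330665  50.02401922]
pad [ 0.45593278 -0.1212501   0.105     ]
```

View pics/w9b.png

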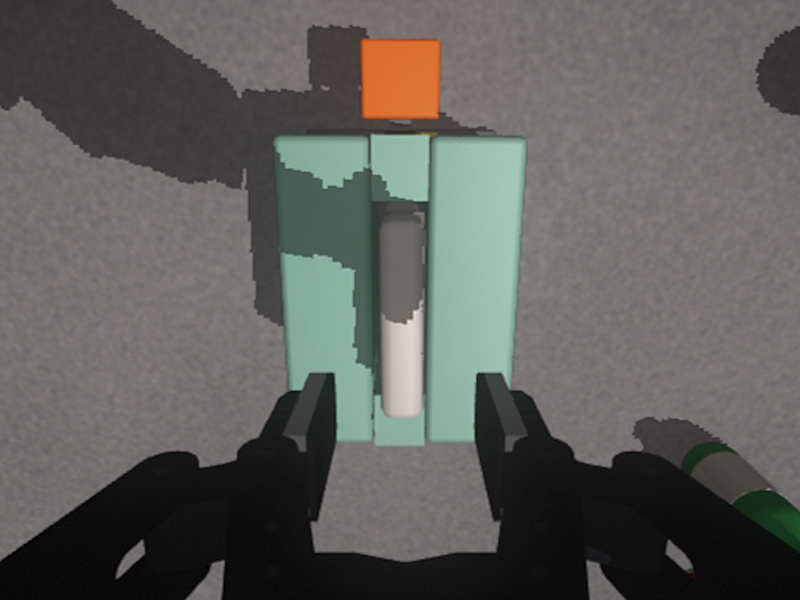

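The case stands upright and centred in the slot, with its strip at u 380–423, v 215–415. The orange pad at (401,78) gives a pad position of (0.456, −0.121). I'll shut the fingers, move over the pad and descend.

Call:
step_arm(
  moves=[
    [[40,-1,0],[0,0,0],0],
    [[80,-1,0],[0,0,0],0],
    [[101,-1,0],[0,0,0],0],
    [[101,-1,20],[0,0,0],0],
    [[101,-1,50],[0,0,0],0],
    [[101,-1,80],[0,0,0],0],
    [[101,-1,100],[0,0,0],0],
    [[101,-1,100],[0,0,0],0],
  ],
)

```text
clock: 10.7
tcp_pos: [0.45, -0.1164, 0.1154]
orientation: [-0.005, 0.642, 0.766, -0.002]
wrist_force: [-0.8, 0.6, -0.6]
finger_gap: -0.0
grip_force: 0.0
```

Run:
```python
from h import *
rel([.4557,-.1195,.105],frame(9.9,0))
```

```text
shift mm [-4.1  5.1 10.3] turn [-0.01  -0.006  0.003] t 10.7 q [-0.43  0.18 -0.42  0.98 -0.    0.97] F [-0.8  0.6 -0.6] gap -0.0
```

Call:
step_arm(
  moves=[
    [[0,0,0],[0,0,0],0],
    [[0,0,0],[0,0,0],0],
    [[0,0,0],[0,0,0],0],
  ],
)

```text
clock: 10.95
tcp_pos: [0.4552, -0.1189, 0.1218]
orientation: [0.001, 0.643, 0.766, -0.0]
wrist_force: [-0.3, 0.5, 0.2]
finger_gap: 0.0003
grip_force: 0.0
```

Run:
```python
from h import *
rel([.4557,-.1195,.105],frame(9.9,0))
```

```text
shift mm [-0.7  0.4 16.8] turn [0.001 0.001 0.002] t 10.95 q [-0.43  0.18 -0.41  0.98 -0.    0.97] F [-0.3  0.5  0.2] gap 0.3
```

It's settled and on target. Fast moves overshoot, so I'll press slowly.

Call:
step_arm(
  moves=[
    [[0,0,5],[0,0,0],0],
    [[0,0,10],[0,0,0],0],
    [[0,0,14],[0,0,0],0],
    [[0,0,16],[0,0,0],0],
    [[0,0,17],[0,0,0],0],
    [[0,0,18],[0,0,0],0],
    [[0,0,18],[0,0,0],0],
    [[0,0,18],[0,0,0],0],
  ],
)

```text
clock: 11.62
tcp_pos: [0.4542, -0.1182, 0.1037]
orientation: [-0.0, 0.642, 0.766, -0.0]
wrist_force: [-2.9, 2.1, 11.9]
finger_gap: 0.0002
grip_force: 5.8
```

Call:
step_arm(
  moves=[
    [[0,0,1],[0,0,0],0],
    [[0,0,2],[0,0,0],0],
    [[0,0,3],[0,0,0],0],
    [[0,0,3],[0,0,0],0],
  ],
)

```text
clock: 11.95
tcp_pos: [0.4542, -0.1183, 0.0996]
orientation: [-0.0, 0.642, 0.766, -0.0]
wrist_force: [-0.8, 0.8, 3.1]
finger_gap: 0.0001
grip_force: 1.4
```

Call:
step_arm(
  moves=[
    [[0,0,1],[0,0,0],0],
    [[0,0,2],[0,0,0],0],
    [[0,0,3],[0,0,0],0],
    [[0,0,3],[0,0,0],0],
  ],
)

```text
clock: 12.28
tcp_pos: [0.4542, -0.1184, 0.0962]
orientation: [-0.0, 0.643, 0.766, -0.0]
wrist_force: [-0.2, 0.0, 2.4]
finger_gap: -0.0004
grip_force: 0.8
```

Call:
step_arm(
  moves=[
    [[0,0,1],[0,0,0],0],
    [[0,0,2],[0,0,0],0],
    [[0,0,3],[0,0,0],0],
    [[0,0,3],[0,0,0],0],
  ],
)

```text
clock: 12.62
tcp_pos: [0.4543, -0.1183, 0.094]
orientation: [-0.0, 0.642, 0.766, -0.0]
wrist_force: [-1.9, 1.8, 9.9]
finger_gap: 0.0001
grip_force: 4.9
```

Call:
step_arm(
  moves=[
    [[0,0,1],[0,0,0],0],
    [[0,0,1.5],[0,0,0],0],
    [[0,0,1.5],[0,0,0],0],
  ],
)

```text
clock: 12.87
tcp_pos: [0.4542, -0.1183, 0.0927]
orientation: [-0.0, 0.642, 0.766, -0.0]
wrist_force: [-1.0, 2.0, 4.9]
finger_gap: -0.0001
grip_force: 2.5
```

Call:
step_arm(
  moves=[
    [[0,0,1],[0,0,0],0],
    [[0,0,1.5],[0,0,0],0],
    [[0,0,1.5],[0,0,0],0],
  ],
)

```text
clock: 13.12
tcp_pos: [0.4543, -0.1183, 0.0906]
orientation: [-0.0, 0.642, 0.766, -0.0]
wrist_force: [-0.8, 1.4, 4.5]
finger_gap: 0.0001
grip_force: 2.5
```

Call:
step_arm(
  moves=[
    [[0,0,1],[0,0,0],0],
    [[0,0,2],[0,0,0],0],
    [[0,0,2],[0,0,0],0],
  ],
)

```text
clock: 13.37
tcp_pos: [0.4542, -0.1183, 0.0884]
orientation: [-0.0, 0.643, 0.766, -0.0]
wrist_force: [-0.3, 0.6, 3.5]
finger_gap: -0.0
grip_force: 1.5
```

Call:
step_arm(
  moves=[
    [[0,0,1],[0,0,0],0],
    [[0,0,2],[0,0,0],0],
    [[0,0,2],[0,0,0],0],
  ],
)

```text
clock: 13.62
tcp_pos: [0.4542, -0.1184, 0.0864]
orientation: [-0.0, 0.642, 0.766, -0.0]
wrist_force: [0.4, 0.3, 2.4]
finger_gap: 0.0002
grip_force: 1.5
```

Call:
step_arm(
  moves=[
    [[0,0,1],[0,0,0],0],
    [[0,0,2],[0,0,0],0],
    [[0,0,2],[0,0,0],0],
  ],
)

```text
clock: 13.87
tcp_pos: [0.4543, -0.1183, 0.0846]
orientation: [-0.0, 0.642, 0.766, -0.0]
wrist_force: [-0.7, 1.4, 7.1]
finger_gap: -0.0002
grip_force: 3.4
```

The force peaks at z ≈ 0.1037 and 0.094, with the next rise starting at 0.0846. That fits ridges 1–3 at 0.005, 0.015 and 0.025 with the pad's zero near 0.1085. Next I'll cross the third ridge and go to z ≈ 0.0775.

Call:
step_arm(
  moves=[
    [[0,0,0.5],[0,0,0],0],
    [[0,0,1],[0,0,0],0],
    [[0,0,1],[0,0,0],0],
  ],
)

```text
clock: 14.12
tcp_pos: [0.4543, -0.1182, 0.084]
orientation: [-0.0, 0.642, 0.766, -0.0]
wrist_force: [-1.9, 3.1, 10.0]
finger_gap: 0.0
grip_force: 5.1
```

Call:
step_arm(
  moves=[
    [[0,0,0.5],[0,0,0],0],
    [[0,0,1],[0,0,0],0],
    [[0,0,1],[0,0,0],0],
  ],
)

```text
clock: 14.37
tcp_pos: [0.4543, -0.1182, 0.0836]
orientation: [-0.0, 0.642, 0.766, -0.0]
wrist_force: [-3.2, 4.0, 14.7]
finger_gap: 0.0001
grip_force: 7.4
```

Call:
step_arm(
  moves=[
    [[0,0,1],[0,0,0],0],
    [[0,0,2],[0,0,0],0],
    [[0,0,2],[0,0,0],0],
  ],
)

```text
clock: 14.62
tcp_pos: [0.4542, -0.1183, 0.0807]
orientation: [-0.0, 0.642, 0.766, -0.0]
wrist_force: [-1.5, 1.2, 5.4]
finger_gap: 0.0001
grip_force: 2.6
```

Call:
step_arm(
  moves=[
    [[0,0,1],[0,0,0],0],
    [[0,0,2],[0,0,0],0],
    [[0,0,2],[0,0,0],0],
  ],
)

```text
clock: 14.87
tcp_pos: [0.4542, -0.1183, 0.0785]
orientation: [-0.0, 0.642, 0.766, -0.0]
wrist_force: [-1.2, 0.7, 3.3]
finger_gap: 0.0001
grip_force: 2.0
```

Call:
step_arm(
  moves=[
    [[0,0,0.5],[0,0,0],0],
    [[0,0,1],[0,0,0],0],
    [[0,0,1],[0,0,0],0],
    [[0,0,1],[0,0,0],0],
  ],
)

```text
clock: 15.2
tcp_pos: [0.4542, -0.1183, 0.0775]
orientation: [-0.0, 0.643, 0.766, -0.0]
wrist_force: [-0.3, 0.9, 6.1]
finger_gap: 0.0002
grip_force: 2.6
```

Call:
step_arm(
  moves=[
    [[0,0,0.5],[0,0,0],0],
    [[0,0,1],[0,0,0],0],
    [[0,0,1],[0,0,0],0],
    [[0,0,1],[0,0,0],0],
  ],
)

```text
clock: 15.53
tcp_pos: [0.4542, -0.1184, 0.0765]
orientation: [-0.0, 0.643, 0.766, -0.0]
wrist_force: [-0.7, 2.1, 4.5]
finger_gap: 0.0001
grip_force: 2.5
```

Past the third ridge (peak 14.7 N, now about 5 N). I'll press 0.7 mm further and hold.

Call:
step_arm(
  moves=[
    [[0,0,0.7],[0,0,0],0],
    [[0,0,0.7],[0,0,0],0],
    [[0,0,0.7],[0,0,0],0],
    [[0,0,0.7],[0,0,0],0],
    [[0,0,0.7],[0,0,0],0],
    [[0,0,0.7],[0,0,0],0],
  ],
)

```text
clock: 16.03
tcp_pos: [0.4542, -0.1183, 0.0758]
orientation: [-0.0, 0.642, 0.766, -0.0]
wrist_force: [-0.9, 1.1, 3.8]
finger_gap: -0.0001
grip_force: 2.1
```

Run:
```python
from h import *
f=[]
snap('top','top9');im=snap('side','side9')
for i in range(3): imaging.read_camera('top'); s=telemetry.get_state(); f.append(s['wrist_force'].round(1))
print(f,s['tcp_pos'].round(4))
# case top (bright grey/white) in top view: rough centroid, and predicted for several sinks
g=cv2.imread('pics/top9.png').astype(int);sub=g[195:235,340:385];m=(sub.min(2)>150)&(sub.max(2)-sub.min(2)<25)
y,x=np.nonzero(m);print(len(x),x.mean()+340 if len(x) else 0,y.mean()+195 if len(x) else 0)
# side view: case-coloured pixels along slot, vertical extent vs. predictions
c=np.array([.4729,-.2176,0]);M=R.from_euler('z',9.9,degrees=True).as_matrix()
for z in(.165,.140,.135,.132): print(z,[proj('side9',c+M@[a,b,0]+[0,0,z]).round(1) for a,b in((-.009,-.042),(.009,-.042),(0,0))])
h=cv2.imread('pics/side9.png').astype(int);sub=h[235:310,235:285];m=(sub.max(2)-sub.min(2)<22)&(sub.min(2)>110)
for r in range(m.shape[0]):
    q=np.nonzero(m[r])[0]
    if len(q): print(r+235,q.min()+235,q.max()+235,len(q),end='; ')
```

```text
[array([0.5, 2.3, 4.9]), array([0.2, 1.4, 4. ]), array([-0.4,  1.1,  4.8])] [ 0.4542 -0.1183  0.0758]
15 376.6666666666667 196.93333333333334
0.165 [array([252.8, 279.5]), array([259.4, 276.7]), array([249.2, 264.2])]
0.14 [array([252.8, 283.8]), array([259.2, 281.1]), array([249.3, 268.7])]
0.135 [array([252.8, 284.6]), array([259.2, 281.9]), array([249.3, 269.6])]
0.132 [array([252.8, 285.1]), array([259.1, 282.4]), array([249.3, 270.1])]
235 245 284 34; 236 245 284 34; 237 251 284 34; 238 250 284 35; 239 249 284 36; 240 249 284 36; 241 248 284 37; 242 247 284 38; 243 242 284 43; 244 242 284 40; 245 241 284 37; 246 241 284 34; 247 241 284 31; 248 241 284 28; 249 261 284 24; 250 235 284 26; 251 262 284 23; 252 262 284 23; 253 263 284 22; 254 263 284 22; 255 264 284 21; 256 246 284 22; 257 243 284 25; 258 242 284 26; 259 242 284 26; 260 242 284 26; 261 243 284 25; 262 243 284 25; 263 243 284 25; 264 244 284 23; 265 245 284 23; 266 245 284 22; 267 245 284 23; 268 246 284 21; 269 246 284 22; 270 247 284 21; 271 247 284 21; 272 248 284 20; 273 248 284 20; 274 249 284 19; 275 249 284 19; 276 250 284 18; 277 250 284 18; 278 251 284 16; 279 251 284 17; 280 252 284 16; 281 252 284 16; 282 253 284 13; 283 253 284 12; 284 250 284 12; 285 256 284 9; 286 256 284 8; 287 255 284 7; 288 254 284 6; 289 281 284 4; 290 281 284 4; 291 281 284 4; 292 280 284 5; 293 280 284 5; 294 280 284 5; 295 280 284 5; 296 280 284 5; 297 280 284 5; 298 280 284 5; 299 279 284 6; 300 279 284 6; 301 279 284 6; 302 279 284 6; 303 280 284 5; 304 279 284 6; 305 281 284 4; 306 277 284 6; 307 281 284 4; 308 273 284 7; 309 271 284 8;
```

The side view agrees that the case has sunk: its lower end is at row ≈284, against 279.5 if it were still up. A force under the 7 N spring value means the detent is still pulling toward the click, so I'll go 0.7 mm further to nominal 0.030 travel.

Call:
step_arm(
  moves=[
    [[0,0,0.4],[0,0,0],0],
    [[0,0,0.7],[0,0,0],0],
    [[0,0,0.7],[0,0,0],0],
    [[0,0,0.7],[0,0,0],0],
    [[0,0,0.7],[0,0,0],0],
    [[0,0,0.7],[0,0,0],0],
  ],
)

```text
clock: 16.78
tcp_pos: [0.4542, -0.1183, 0.0752]
orientation: [-0.0, 0.642, 0.766, -0.0]
wrist_force: [-1.4, 1.7, 6.5]
finger_gap: 0.0
grip_force: 2.8
```

The force is 6.5 N at z 0.0752, which matches about 7 N at the third click (0.030 travel). Handing in while holding.

```bash
python3 -c "
from workcell import env
print(env.hand_in())"
```

```text
the job is handed in; nothing more can be done
None
```

The job is handed in: the case stands in the steriliser slot and has sunk with the lever, which the arm holds at about 30 mm travel (third click by force and height, pointer not seen), not touching the case.

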